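# Lengthen the hand rest by one hole and hold its lock pin in

## Robot

A 6-joint arm with a two-finger parallel gripper is mounted at the origin on a cart in front of the work surface, level with it; the furniture and walls round the work are solid. World frame = base frame: x ahead of the robot, y to its left, z up, the work surface at z = 0. Lengths are in m, angles in degrees, forces in N, time in s.
With the tool pointing down it reaches from about 0.375 to 0.9 m from the base axis. Payload 3.1 kg.
Tool frame: the origin (TCP) lies midway between the tips of the shut fingers; the grasp point (between the pads) lies bot.hold_point_z behind it (bot.hold_point_z is the distance from the TCP to the grasp point, in m); z points along the fingers, y is the direction in which the jaws open and shut (so a half turn about z gives the same grasp; the last joint's range is limited). The gripper opens to 87 mm and grips with 3 to 60 N. Pads are 19 mm wide; open, the fingers measure 117 mm over their backs; the gripper's body (75 mm by 190 mm) begins 51 mm behind the grasp point.
Start: joints at [54.746, 30.224, 82.088, -0, 67.689, -10.227], TCP at [0.264, 0.566, 0.223] pointing down, gripper open.
Joint ranges: [-176.69, 176.69], [-43.24, 126.21], [12.49, 139.97], [-82, 262], [0, 151.66], [-163.58, 163.58]. Speed limits (degrees/s): [159.86, 159.86, 180, 180, 180, 180].

## Interface

Orientations are given as a 3x3 rotation matrix whose columns are the frame's x, y, z axes.
In Python, from rig import bot, vision, hand_in gives the robot as it stands. The module is installed in compiled form; this text tells all that it offers.
- The arm moves only by the shell command python3 -m handwheel 'ROWS'. ROWS is JSON, a list of rows, each an object of numbers: "hand": the gripper's target within -1 to 1 (fully open at 1, half-way at 0, shut at -1); "dx", "dy", "dz": the shift along the world's x, y, z in cm; "wx", "wy", "wz": the turn, a rotation vector about the world's x, y, z in rad. In form: [{"hand": .., "dx": .., "dy": .., "dz": .., "wx": .., "wy": .., "wz": ..}, ...]. A call has 1 to 10 rows; each row shifts and turns the commanded pose from where the row before left it; what a row does not reach is not made up. A row lasts 1/10 s, in which the tool goes at most 50 mm and 8.59 degrees, less where a joint would pass 70% of its speed; a pose out of reach is approached as far as the arm can. A call with a gripper value outside its range is refused whole. The fingers move at their own pace and stop on an object; the grip force is fixed at half the most. Time passes only in rows, so rows that do not move let the fingers close. It gives the time, the measured TCP pose, the force and the opening at its end, in the units of the state.
- bot.read_state(): the state, without advancing time (a new reading comes with each control period).
- vision.capture(name): name is "scene" or "top" or "wrist"; returns (picture, depth): 420x560x3 uint8, red, green, blue; 420x560 float32, m along the optical axis (not along the pixel's ray), 0 where there is no reading.
- vision.get_calibration(name): a dict with "fx", "fy", "cx", "cy" (pixels), "rvec" (rotation vector, rad) and "tvec" (3), from world to camera coordinates, as OpenCV has them. Camera axes: x right, y down, z forward; pixel columns grow to the right and rows downward; lengths in m; the calibration is good to about 2 mm. A picture is of the moment at which its call begins: read the wrist's pose just before it. get_calibration takes no time and is no camera call; for the wrist camera it gives the pose at the moment of the call.
- hand_in(): hands the job in, once; it reports no verdict.
The state is a dict: "time_s": time; "joint_positions": joint angles; "qvel": joint speeds; "tau": joint torques, N m; "position": TCP position; "tcp_rot": TCP orientation; "force": force on the tool from outside, world axes, zero at the start; "moment": the same for the moment, N m; "opening": opening from 0.0 (shut) to 1.0 (fully open).
Only numpy, scipy, OpenCV 4.12 (cv2) and the standard library are available. Lean on these libraries where they do the work, as an engineer would, in place of code of your own. Each camera call takes 0.05 s, during which the arm holds its last target.

## Task

Set the decorating hand rest one hole longer: first slide the transport lock's upright grip tab away from the rail, fully to its end stop, then pull the round lock plunger knob up and slide the section with it along the rail towards the palm rest's side to the next hole. Let the pin go fully home in that hole and finish while still holding the knob between the fingers, pin fully down; do not let go at the end. Leave the cup, the small pot and the glaze test tile beside the rest standing where they are.

Things in the scene. Friction and masses are not known exactly. Their poses are not given: they have to be found in the camera images.
- rest_stand: Hand rest screwed to the table: wooden base board 170 (x) x 230 (y) x 12 mm, x from -115 to +55 mm, with an aluminium ladder rail along y (46 x 212 mm, top 36 mm above the table) with four holes 40 mm apart at x 0, y +40, 0, -40, -80 mm. Origin under the rail's middle at table height, z up. The section lengthens along -y; the transport lock, on the -x side (nearer the robot), slides along -x.
- section (a joint): Position of the sliding section in m: aluminium sleeve round the rail (58 in x, 50 in y, top 46 mm above the table) that carries the plunger and, on a side arm, the cork-topped palm rest. 0 = pin in the first hole (start, +-1 mm), 0.04 = the next hole, then 0.08, 0.12. Grows along -y of rest_stand. Friction about 2 N, mass about 0.35 kg.
- plunger (a joint): Height of the lock plunger in m: 0 = pin fully down, 10 mm deep in its hole; above 0.010 the 8 mm pin is clear of the rail; 0.020 = upper stop. A spring pushes it down with 3 N (at 0) to 5.4 N (at 0.020): let down it enters a hole if over one (1.5 mm clearance each side), else it rests on the rail.
- knob: Black round knob of the plunger, 26 mm in diameter, 32 mm high, over the sleeve's centre. Origin: centre of its underside, z up, 54 mm above the table with the pin down (top 86 mm). Below it are 8 mm of free height over the sleeve, but for an 18 mm wide collar. It moves with plunger and section.
- knob_mid (a point): Centre of the knob, 16 mm above its underside: 70 mm above the table with the pin down. Axes as rest_stand.
- transport_lock (a joint): Position of the transport lock slide in m: at the start (0 to 0.006) its steel tongue lies in front of the sleeve's lug and blocks the section; 0.030 is the end stop, where the section is free. Grows along -x of rest_stand. Friction about 2 N; stays where it is left.
- lock_grip (a point): Grip point in the upright black tab, 16 (x) x 14 (y) mm, on the transport lock slide: 60 mm above the table. The tab's top is 73.5 mm above the table; the guide cheeks along both sides of the slide (in y) are 32 mm high. Axes as rest_stand; moves with the slide.
- bisque_cup: Loose bare clay beaker, 65 mm wide, 59 mm high, on the far side of the rest; origin under its centre. Leave alone.
- small_pot: Loose small white pot with a dark lid, 52 mm wide, 43 mm high, on the far side of the rest; origin under its centre. Leave alone.
- test_tile: Loose L-shaped glaze test tile standing on its foot, 34 x 44 mm, 61 mm high, on the near side by the palm rest; origin under its centre. Leave alone.
- palm_rest (a point): Middle of the cork top of the palm rest (100 x 55 mm, 60 mm above the table), at the -y end of the sliding section; moves with it.

How it is judged:
By the outcome, as a careful person would: the job done as asked, in the order asked, and still so for the second after the job is handed in, while the arm keeps its last pose, push and grip.
It also fails if it takes over 45 s, if anything falls off the work surface, if the arm or the gripper's body presses on something with over 40 N, if the wrist force passes 120 N, or if a joint passes its speed limit or range.

## Working session

There is one attempt and no reset: what is moved stays moved. The work goes in short steps, Python scripts to look and compute and a shell command to move; the robot and the scene stay as the last step left them, time stands still between calls to the robot, and variables do not carry over. Pictures are saved under pics/ and viewed, and the job is handed in when it is done.

```bash
mkdir -p pics
cat > h.py <<'E'
import numpy as np, cv2
from rig import bot, vision
def cal(n):
    c=vision.get_calibration(n); K=np.array([[c['fx'],0,c['cx']],[0,c['fy'],c['cy']],[0,0,1]])
    return K,cv2.Rodrigues(np.array(c['rvec'],float))[0],np.array(c['tvec'],float).reshape(3)
def cloud(n,d):
    K,R,t=cal(n); v,u=np.mgrid[:d.shape[0],:d.shape[1]]
    p=np.stack([(u-K[0,2])/K[0,0]*d,(v-K[1,2])/K[1,1]*d,d],-1)
    return (p-t)@R
def st():
    s=bot.read_state(); print(s['time_s'],np.round(s['position'],4),np.round(s['force'],1),round(s['opening'],3)); return s
E
python3 - <<'E'
from h import *
s=st(); print(np.round(s['tcp_rot'],3), bot.hold_point_z)
for n in ['scene','top']:
    p,d=vision.capture(n); cv2.imwrite(f'pics/{n}0.png',p[:,:,::-1]); np.save(f'{n}0.npy',d)
    K,R,t=cal(n); print(n,-R.T@t, R[2], K[0,0])
E
```

```text
0.0 [0.2639 0.5657 0.2216] [-0.2  0.6 -0.6] 1.004
[[-0.906  0.423 -0.001]
 [ 0.423  0.906 -0.002]
 [ 0.    -0.002 -1.   ]] 0.0187
scene [ 0.1352819  -0.43597288  0.67744123] [ 0.51954659  0.45112996 -0.72563979] 481.430272977011
top [ 0.38432214 -0.07055383  1.02642921] [ 0.21557415  0.00452095 -0.97647701] 502.10492421092283
```

View pics/scene0.png

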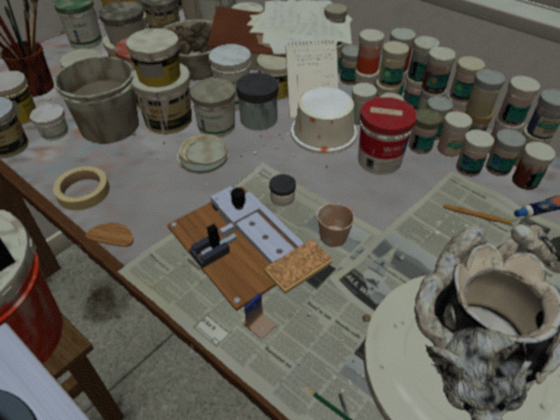

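View pics/top0.png

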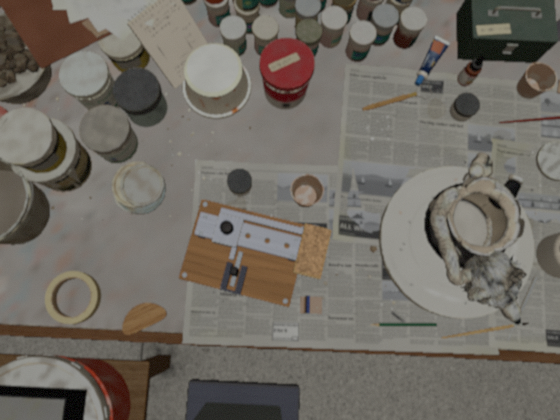

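The scene view shows the knob at about (238,196), the lock tab at (213,235), the palm rest at (298,265), the tile at (257,315), the cup at (335,222) and the pot at (283,188). In the top view the knob is at (227,227) and the tab at (236,270). Next I'll measure them.

Run:
```python
from h import *
for n,(x0,y0,x1,y1) in {'top':(170,160,345,335),'scene':(150,160,370,350)}.items():
    im=cv2.imread(f'pics/{n}0.png')[y0:y1,x0:x1]; k=4 if n=='top' else 3
    cv2.imwrite(f'pics/{n}0c.png',cv2.resize(im,None,fx=3.4 if n=='top' else 3,fy=3.4 if n=='top' else 3,interpolation=cv2.INTER_CUBIC)) 
d=np.load('top0.npy'); P=cloud('top',d)
def show(m,l):
    q=P[m]; print(l,len(q),np.round(np.median(q,0),4),np.round(q.min(0),4),np.round(q.max(0),4))
U,V=np.meshgrid(np.arange(560),np.arange(420))
def box(u0,v0,u1,v1): return (U>=u0)&(U<u1)&(V>=v0)&(V<v1)&(d>0)
Z=P[...,2]
show(box(100,300,330,340)&(abs(Z)<.02)&(P[...,0]>0.3),'table')
show(box(215,210,245,242)&(Z>.078),'knob top')
show(box(222,255,250,285)&(Z>.065),'tab top')
show(box(290,220,335,285)&(Z>.05)&(Z<.067),'palm')
show(box(190,200,310,262)&(abs(Z-.036)<.004),'rail')
show(box(190,200,310,300)&(abs(Z-.046)<.003),'sleeve')
# rail and board rectangles
for lo,hi,nm in((.031,.041,'rail'),(.008,.017,'board')):
    m=(box(170,190,335,310)&(Z>lo)&(Z<hi)); q=P[m][:,:2].astype(np.float32)
    print(nm,len(q),cv2.minAreaRect(q*1000))
m=box(290,220,335,285)&(Z>.055)&(Z<.067); print('palm',cv2.minAreaRect(P[m][:,:2].astype(np.float32)*1000))
for b,l in(((285,170,330,210),'cup'),((222,165,256,198),'pot'),((297,288,330,320),'tile')):
    show(box(*b)&(Z>.035),l)
```

```text
table 9085 [0.3698 0.0372 0.0033] [ 0.3216 -0.1926 -0.0072] [0.4194 0.2678 0.0169]
knob top 138 [0.5429 0.0181 0.0847] [0.5317 0.0068 0.0784] [0.555  0.0302 0.0911]
tab top 65 [4.619e-01 1.000e-04 7.340e-02] [ 0.4546 -0.0072  0.0653] [0.4713 0.0078 0.0767]
palm 1433 [ 0.5081 -0.149   0.06  ] [ 0.4563 -0.1856  0.0501] [ 0.5626 -0.1138  0.0655]
rail 1891 [ 0.5338 -0.0434  0.0362] [ 0.4879 -0.1415  0.032 ] [0.6074 0.0848 0.04  ]
sleeve 715 [0.5505 0.0076 0.0455] [ 0.4195 -0.1456  0.043 ] [0.6074 0.0478 0.049 ]
rail 2269 ((561.0866088867188, -50.477691650390625), (187.99066162109375, 268.5451965332031), 32.92698287963867)
board 5505 ((516.1596069335938, -42.20588684082031), (243.55621337890625, 315.1102294921875), 2.811030626296997)
palm ((509.38092041015625, -149.27032470703125), (54.10832214355469, 97.10403442382812), 77.8271255493164)
cup 321 [ 0.6454 -0.1377  0.0525] [ 0.5987 -0.1671  0.0353] [ 0.6639 -0.1011  0.0628]
pot 513 [0.646  0.0027 0.0428] [ 0.6205 -0.0225  0.0352] [0.6729 0.0291 0.0482]
tile 72 [ 0.407  -0.1432  0.0604] [ 0.3912 -0.1466  0.0442] [ 0.4233 -0.141   0.0655]
```

```bash
sleep 1; ls pics
```

```text
scene0.png
scene0c.png
top0.png
top0c.png
```

View pics/top0c.png

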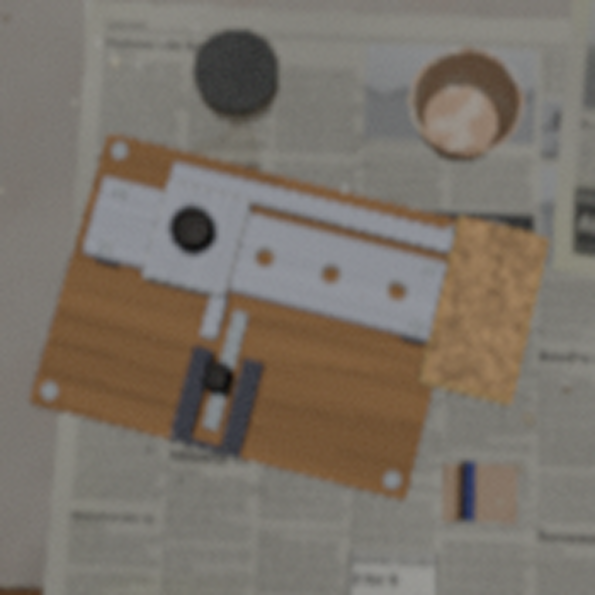

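View pics/scene0c.png

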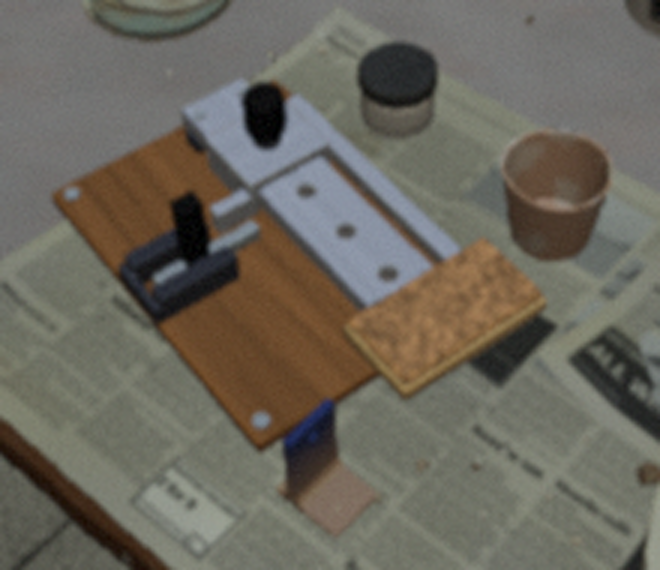

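```bash
cat >> h.py <<'E'
def ray(n,u,v,z):
    K,R,t=cal(n); dcam=np.linalg.solve(K,[u,v,1]); w=R.T@dcam; c=-R.T@t
    return c+w*(z-c[2])/w[2]
E
python3 - <<'E'
from h import *
def T(c,z): return ray('top',c[0]/3.4+170-.35,c[1]/3.4+160-.35,z)
def S(c,z): return ray('scene',c[0]/3+150-.33,c[1]/3+160-.33,z)
h=np.array([T(c,.036) for c in((265,257),(330,273),(397,291))]);print(h)
a=h[2]-h[0]; print('dir -y',a, 'yaw',np.degrees(np.arctan2(-a[1],-a[0]))-90, np.linalg.norm(a))
sc=[T(c,.013) for c in((119,150),(48,390),(392,480))];print(np.array(sc))
b=sc[2]-sc[1];print('yaw',np.degrees(np.arctan2(-b[1],-b[0]))-90); b=sc[0]-sc[1];print('yaw',np.degrees(np.arctan2(b[1],b[0])))
print('knob',T((193,229),.086)); print('tab',T((217,378),.0735))
hs=np.array([S(c,.036) for c in((306,191),(346,231),(388,273))]);print('scene holes',hs); a=hs[2]-hs[0];print(np.degrees(np.arctan2(-a[1],-a[0]))-90)
print('scene knob',S((263,96),.086),'tab',S((187,200),.0735))
print('board corners',[T(c,.012)[:2] for c in ((108,136),(33,402),(407,497))])
E
```

```text
[[ 0.53695162 -0.02138597  0.036     ]
 [ 0.52941322 -0.05990446  0.036     ]
 [ 0.52078668 -0.09950111  0.036     ]]
dir -y [-0.01616494 -0.07811514  0.        ] yaw -11.691613669743475 0.07977016819039605
[[ 0.60161825  0.0722056   0.013     ]
 [ 0.45510178  0.10269756  0.013     ]
 [ 0.4130367  -0.10198619  0.013     ]]
yaw -11.61330394074136
yaw -11.75618316614768
knob [0.54300076 0.01719567 0.086     ]
tab [ 0.462109   -0.00066604  0.0735    ]
scene holes [[ 0.53671919 -0.02120687  0.036     ]
 [ 0.52905404 -0.06018707  0.036     ]
 [ 0.52140827 -0.09906869  0.036     ]]
-11.124822391655215
scene knob [0.5435947  0.01659144 0.086     ] tab [4.65026864e-01 3.55910728e-04 7.35000000e-02]
board corners [array([0.61020692, 0.07971157]), array([0.44773882, 0.11107168]), array([ 0.40377519, -0.11116792])]
```

The two cameras agree. The rest is yawed about -11.6°, the knob is at (0.544, 0.0175) and the tab at about (0.463, 0.000). I'll move above the tab with the jaws along the rail direction.

```bash
python3 -m handwheel '[{"hand":1,"dx":1,"dy":-3,"wz":0.0235},{"hand":1,"dx":1,"dy":-3,"wz":0.0235},{"hand":1,"dx":1,"dy":-3,"wz":0.0235},{"hand":1,"dx":1,"dy":-3,"wz":0.0235},{"hand":1,"dx":1,"dy":-3,"wz":0.0235},{"hand":1,"dx":1,"dy":-3,"wz":0.0235},{"hand":1,"dx":1,"dy":-3,"wz":0.0235},{"hand":1,"dx":1,"dy":-3,"wz":0.0235},{"hand":1,"dx":1,"dy":-3,"wz":0.0235},{"hand":1,"dx":1,"dy":-3,"wz":0.0235}]'
python3 -m handwheel '[{"hand":0.6,"dx":1,"dy":-3},{"hand":0.6,"dx":1,"dy":-3},{"hand":0.6,"dx":1,"dy":-3},{"hand":0.6,"dx":1,"dy":-3},{"hand":0.6,"dx":1,"dy":-3},{"hand":0.6,"dx":1,"dy":-3},{"hand":0.6,"dx":1,"dy":-3},{"hand":0.6,"dx":1,"dy":-3},{"hand":0.6,"dx":1,"dy":-2},{"hand":0.6}]'
python3 - <<'E'
from h import *
s=st();print(np.round(s['tcp_rot'],3))
p,d=vision.capture('wrist'); cv2.imwrite('pics/w1.png',p[:,:,::-1]); np.save('w1.npy',d)
E
```

```text
0.1 [0.264  0.5658 0.2217] [-0.4  1.1  0.4] 1.0
[[-0.906  0.423 -0.001]
 [ 0.423  0.906 -0.002]
 [ 0.    -0.002 -1.   ]]invalid input
invalid input
```

```bash
python3 -m handwheel '[{"hand":1,"dx":1,"dy":-3,"dz":0,"wx":0,"wy":0,"wz":0.0235},{"hand":1,"dx":1,"dy":-3,"dz":0,"wx":0,"wy":0,"wz":0.0235}]'
```

```text
time_s: 0.35
position: [0.2841, 0.5059, 0.222]
tcp_rot: [[-0.926, 0.377, -0.0], [0.377, 0.926, -0.001], [0.0, -0.001, -1.0]]
force: [1.4, 0.2, 0.8]
opening: 0.998
```

All keys are required in each row.

```bash
python3 -m handwheel '[{"hand":1,"dx":1,"dy":-3,"dz":0,"wx":0,"wy":0,"wz":0.0235},{"hand":1,"dx":1,"dy":-3,"dz":0,"wx":0,"wy":0,"wz":0.0235},{"hand":1,"dx":1,"dy":-3,"dz":0,"wx":0,"wy":0,"wz":0.0235},{"hand":1,"dx":1,"dy":-3,"dz":0,"wx":0,"wy":0,"wz":0.0235},{"hand":1,"dx":1,"dy":-3,"dz":0,"wx":0,"wy":0,"wz":0.0235},{"hand":1,"dx":1,"dy":-3,"dz":0,"wx":0,"wy":0,"wz":0.0235},{"hand":1,"dx":1,"dy":-3,"dz":0,"wx":0,"wy":0,"wz":0.0235},{"hand":1,"dx":1,"dy":-3,"dz":0,"wx":0,"wy":0,"wz":0.0235},{"hand":1,"dx":1,"dy":-3,"dz":0,"wx":0,"wy":0,"wz":0}]'
python3 -m handwheel '[{"hand":0.5,"dx":1,"dy":-3,"dz":0,"wx":0,"wy":0,"wz":0},{"hand":0.5,"dx":1,"dy":-3,"dz":0,"wx":0,"wy":0,"wz":0},{"hand":0.5,"dx":1,"dy":-3,"dz":0,"wx":0,"wy":0,"wz":0},{"hand":0.5,"dx":1,"dy":-3,"dz":0,"wx":0,"wy":0,"wz":0},{"hand":0.5,"dx":1,"dy":-3,"dz":0,"wx":0,"wy":0,"wz":0},{"hand":0.5,"dx":1,"dy":-3,"dz":0,"wx":0,"wy":0,"wz":0},{"hand":0.5,"dx":1,"dy":-3,"dz":0,"wx":0,"wy":0,"wz":0},{"hand":0.5,"dx":0.9,"dy":-2.6,"dz":0,"wx":0,"wy":0,"wz":0},{"hand":0.5,"dx":0,"dy":0,"dz":0,"wx":0,"wy":0,"wz":0}]'
python3 - <<'E'
from h import *
s=st();print(np.round(s['tcp_rot'],3))
p,d=vision.capture('wrist'); cv2.imwrite('pics/w1.png',p[:,:,::-1]); np.save('w1.npy',d)
E
```

```text
time_s: 1.25
position: [0.3745, 0.2351, 0.2225]
tcp_rot: [[-0.98, 0.2, -0.0], [0.2, 0.98, -0.0], [0.0, -0.0, -1.0]]
force: [0.2, 0.4, 0.1]
opening: 0.998
time_s: 2.15
position: [0.4553, -0.0026, 0.2227]
tcp_rot: [[-0.979, 0.204, 0.002], [0.204, 0.979, -0.001], [-0.002, -0.001, -1.0]]
force: [0.1, 0.5, 0.6]
opening: 0.754
2.15 [ 0.4553 -0.0026  0.2227] [0.1 0.5 0.6] 0.754
[[-0.979  0.204  0.002]
 [ 0.204  0.979 -0.001]
 [-0.002 -0.001 -1.   ]]
```

View pics/w1.png

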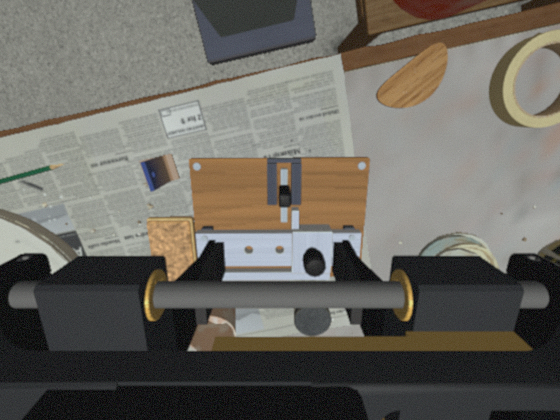

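The wrist view shows the rail lying level in the picture, so the yaw is right. The tab top is at about (285,193) and the knob at (314,258). I'll check both with the wrist calibration.

Run:
```python
from h import *
im=cv2.imread('pics/w1.png')[140:300,180:380]; cv2.imwrite('pics/w1c.png',cv2.resize(im,None,fx=4,fy=3.75*4/3.75*0.9375,interpolation=cv2.INTER_CUBIC))
d=np.load('w1.npy'); P=cloud('wrist',d); Z=P[...,2]
U,V=np.meshgrid(np.arange(560),np.arange(420))
def box(u0,v0,u1,v1): return (U>=u0)&(U<u1)&(V>=v0)&(V<v1)&(d>0)
for b,z0,z1,l in(((265,175,305,220),.069,.08,'tab'),((295,235,335,290),.081,.095,'knob')):
    m=box(*b)&(Z>z0)&(Z<z1); q=P[m]; print(l,len(q),q.mean(0),q.min(0),q.max(0),cv2.minAreaRect(q[:,:2].astype(np.float32)*1000), U[m].mean(),V[m].mean())
# holes
for c in((280,249),(249,249)): print(ray('wrist',*c,.036))
```

```text
tab 164 [0.46318657 0.00296816 0.07303567] [ 0.45530353 -0.00426561  0.06950989] [0.47165265 0.01005325 0.0752482 ] ((463.41839599609375, 2.92999267578125), (12.193689346313477, 14.88770866394043), 78.84820556640625) 284.5 200.5
knob 333 [0.54344292 0.02155662 0.08458081] [0.53278428 0.009083   0.08101917] [0.55527868 0.0338262  0.08720942] ((543.81591796875, 21.447093963623047), (24.05531883239746, 22.86800765991211), 79.43284606933594) 314.7807807807808 266.8078078078078
[ 0.53615753 -0.01690448  0.036     ]
[ 0.5280129  -0.05608781  0.036     ]
```

View pics/w1c.png

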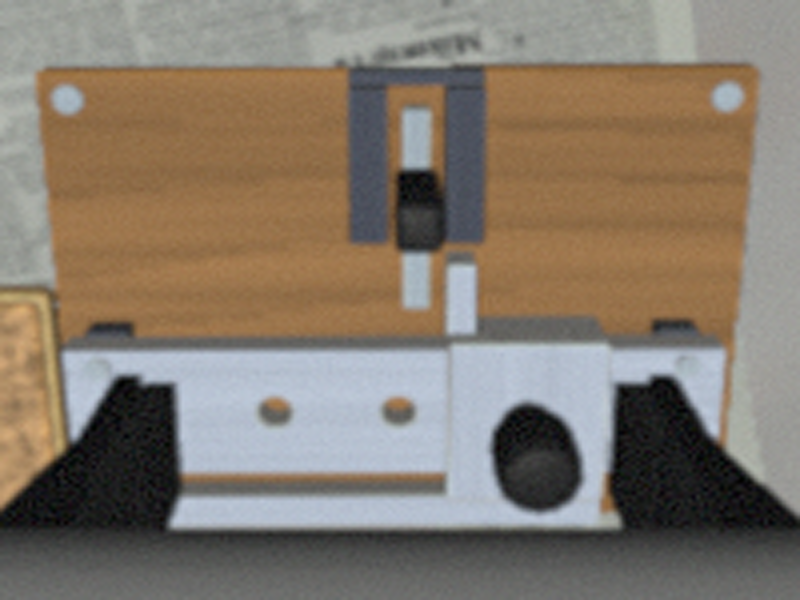

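```bash
python3 -m handwheel '[{"hand":0.3,"dx":0.4,"dy":0.18,"dz":-3,"wx":0,"wy":0,"wz":0},{"hand":0.3,"dx":0.37,"dy":0.2,"dz":-3,"wx":0,"wy":0,"wz":0},{"hand":0.3,"dx":0,"dy":0,"dz":-3,"wx":0,"wy":0,"wz":0},{"hand":0.3,"dx":0,"dy":0,"dz":-3,"wx":0,"wy":0,"wz":0},{"hand":0.3,"dx":0,"dy":0,"dz":0,"wx":0,"wy":0,"wz":0}]'
python3 - <<'E'
from h import *
for n in ['scene']:
    p,d=vision.capture(n); cv2.imwrite(f'pics/{n}1.png',cv2.resize(p[150:350,120:360,::-1],None,fx=3,fy=3,interpolation=cv2.INTER_CUBIC))
E
```

```text
time_s: 2.7
position: [0.4576, 0.0059, 0.0997]
tcp_rot: [[-0.98, 0.199, -0.009], [0.199, 0.98, 0.002], [0.009, 0.001, -1.0]]
force: [-2.2, 0.1, 0.6]
opening: 0.654
```

View pics/scene1.png

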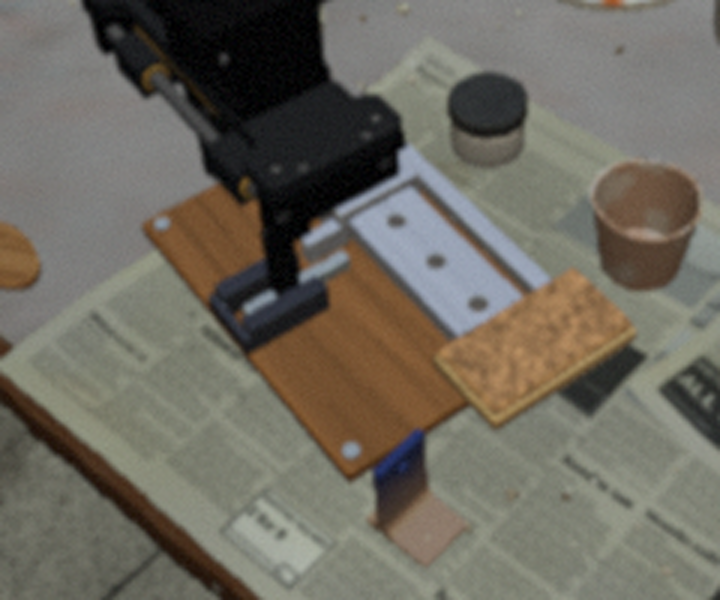

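The gripper is above the tab and nothing has been touched. The pose is still settling, so I'll read it again.

```bash
python3 -m handwheel '[{"hand":0.3,"dx":0,"dy":0,"dz":0,"wx":0,"wy":0,"wz":0},{"hand":0.3,"dx":0,"dy":0,"dz":0,"wx":0,"wy":0,"wz":0}]'
```

```text
time_s: 2.95
position: [0.462, 0.0043, 0.104]
tcp_rot: [[-0.98, 0.2, 0.003], [0.2, 0.98, -0.001], [-0.003, -0.0, -1.0]]
force: [0.3, 0.3, -0.9]
opening: 0.652
```

```bash
python3 -m handwheel '[{"hand":0.3,"dx":0.1,"dy":-0.25,"dz":0,"wx":0,"wy":0,"wz":0},{"hand":0.3,"dx":0,"dy":0,"dz":-1.5,"wx":0,"wy":0,"wz":0},{"hand":0.3,"dx":0,"dy":0,"dz":-1.5,"wx":0,"wy":0,"wz":0},{"hand":0.3,"dx":0,"dy":0,"dz":-1.5,"wx":0,"wy":0,"wz":0},{"hand":0.3,"dx":0,"dy":0,"dz":-1.2,"wx":0,"wy":0,"wz":0},{"hand":0.3,"dx":0,"dy":0,"dz":-0.5,"wx":0,"wy":0,"wz":0},{"hand":0.3,"dx":0,"dy":0,"dz":0,"wx":0,"wy":0,"wz":0},{"hand":0.3,"dx":0,"dy":0,"dz":0,"wx":0,"wy":0,"wz":0}]'
python3 - <<'E'
from h import *
p,d=vision.capture('wrist'); cv2.imwrite('pics/w2.png',p[:,:,::-1]); 
p,d=vision.capture('scene'); cv2.imwrite('pics/s2.png',cv2.resize(p[180:300,150:310,::-1],None,fx=5,fy=5,interpolation=cv2.INTER_CUBIC))
st()
E
```

```text
time_s: 3.75
position: [0.4626, 0.0014, 0.0412]
tcp_rot: [[-0.98, 0.201, 0.001], [0.201, 0.98, -0.0], [-0.001, -0.0, -1.0]]
force: [-0.2, 0.3, 0.2]
opening: 0.652
3.85 [0.4626 0.0015 0.0413] [-0.1  0.4 -0.8] 0.65
```

View pics/w2.png

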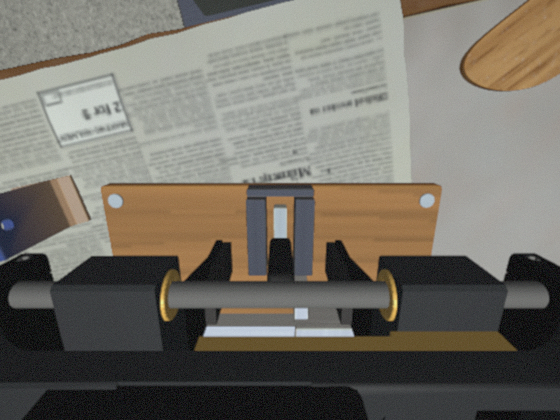

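View pics/s2.png

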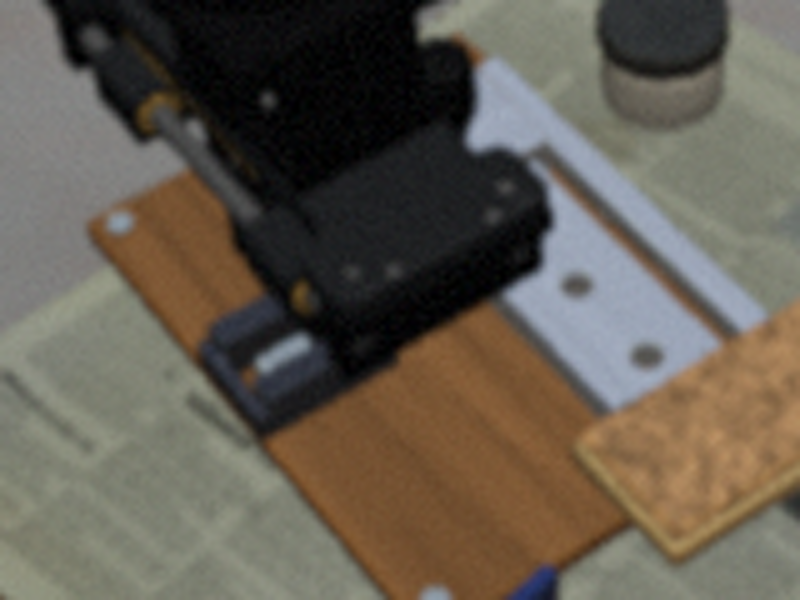

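The wrist view shows the tab at column 280, midway between the finger pads at about 222 and 337. I'll close on it.

```bash
python3 -m handwheel '[{"hand":-1,"dx":0,"dy":0,"dz":0,"wx":0,"wy":0,"wz":0},{"hand":-1,"dx":0,"dy":0,"dz":0,"wx":0,"wy":0,"wz":0},{"hand":-1,"dx":0,"dy":0,"dz":0,"wx":0,"wy":0,"wz":0},{"hand":-1,"dx":0,"dy":0,"dz":0,"wx":0,"wy":0,"wz":0},{"hand":-1,"dx":0,"dy":0,"dz":0,"wx":0,"wy":0,"wz":0},{"hand":-1,"dx":0,"dy":0,"dz":0,"wx":0,"wy":0,"wz":0}]'
```

```text
time_s: 4.45
position: [0.462, 0.0016, 0.0405]
tcp_rot: [[-0.98, 0.2, -0.0], [0.2, 0.98, 0.0], [0.0, -0.0, -1.0]]
force: [-0.5, -0.2, 0.0]
opening: 0.191
```

```bash
python3 -m handwheel '[{"hand":-1,"dx":0,"dy":0,"dz":0,"wx":0,"wy":0,"wz":0},{"hand":-1,"dx":-0.39,"dy":0.08,"dz":0,"wx":0,"wy":0,"wz":0},{"hand":-1,"dx":-0.39,"dy":0.08,"dz":0,"wx":0,"wy":0,"wz":0},{"hand":-1,"dx":-0.39,"dy":0.08,"dz":0,"wx":0,"wy":0,"wz":0},{"hand":-1,"dx":-0.39,"dy":0.08,"dz":0,"wx":0,"wy":0,"wz":0},{"hand":-1,"dx":0,"dy":0,"dz":0,"wx":0,"wy":0,"wz":0}]'
```

```text
time_s: 5.05
position: [0.4467, 0.0055, 0.0405]
tcp_rot: [[-0.98, 0.201, 0.001], [0.201, 0.98, 0.001], [-0.001, 0.001, -1.0]]
force: [2.3, 5.4, 0.7]
opening: 0.157
```

```bash
python3 -m handwheel '[{"hand":-1,"dx":-0.29,"dy":0.08,"dz":0,"wx":0,"wy":0,"wz":0},{"hand":-1,"dx":-0.29,"dy":0.08,"dz":0,"wx":0,"wy":0,"wz":0},{"hand":-1,"dx":-0.29,"dy":0.08,"dz":0,"wx":0,"wy":0,"wz":0},{"hand":-1,"dx":-0.2,"dy":0.05,"dz":0,"wx":0,"wy":0,"wz":0},{"hand":-1,"dx":0,"dy":0,"dz":0,"wx":0,"wy":0,"wz":0}]'
python3 -m handwheel '[{"hand":-1,"dx":-0.1,"dy":0.02,"dz":0,"wx":0,"wy":0,"wz":0},{"hand":-1,"dx":-0.1,"dy":0.02,"dz":0,"wx":0,"wy":0,"wz":0},{"hand":-1,"dx":0,"dy":0,"dz":0,"wx":0,"wy":0,"wz":0}]'
```

```text
time_s: 5.55
position: [0.4354, 0.0079, 0.0405]
tcp_rot: [[-0.98, 0.201, -0.001], [0.201, 0.98, 0.0], [0.001, 0.0, -1.0]]
force: [0.8, 4.9, -1.6]
opening: 0.155
time_s: 5.85
position: [0.4347, 0.008, 0.0406]
tcp_rot: [[-0.98, 0.201, 0.002], [0.201, 0.98, -0.0], [-0.002, 0.0, -1.0]]
force: [3.9, 4.5, -3.3]
opening: 0.16
```

```bash
python3 -m handwheel '[{"hand":-1,"dx":-0.1,"dy":0.02,"dz":0,"wx":0,"wy":0,"wz":0},{"hand":-1,"dx":-0.1,"dy":0.02,"dz":0,"wx":0,"wy":0,"wz":0},{"hand":-1,"dx":0,"dy":0,"dz":0,"wx":0,"wy":0,"wz":0}]'
python3 -m handwheel '[{"hand":-1,"dx":-0.1,"dy":0.02,"dz":0,"wx":0,"wy":0,"wz":0},{"hand":-1,"dx":0,"dy":0,"dz":0,"wx":0,"wy":0,"wz":0}]'
```

```text
time_s: 6.15
position: [0.4347, 0.0079, 0.0405]
tcp_rot: [[-0.98, 0.201, 0.006], [0.201, 0.98, -0.001], [-0.006, 0.0, -1.0]]
force: [6.7, 4.4, -6.3]
opening: 0.16
time_s: 6.35
position: [0.4347, 0.0079, 0.0405]
tcp_rot: [[-0.98, 0.201, 0.008], [0.201, 0.98, -0.001], [-0.008, 0.0, -1.0]]
force: [7.5, 4.7, -7.2]
opening: 0.157
```

The slide stopped dead at x = 0.4347 after 28 mm of travel, and the force is rising, so it is at its end stop. I'll release while still pulling lightly, then rise.

```bash
python3 -m handwheel '[{"hand":0.3,"dx":0,"dy":0,"dz":0,"wx":0,"wy":0,"wz":0},{"hand":0.3,"dx":0,"dy":0,"dz":0,"wx":0,"wy":0,"wz":0},{"hand":0.3,"dx":0,"dy":0,"dz":0,"wx":0,"wy":0,"wz":0},{"hand":0.3,"dx":0,"dy":0,"dz":2,"wx":0,"wy":0,"wz":0},{"hand":0.3,"dx":0,"dy":0,"dz":3,"wx":0,"wy":0,"wz":0},{"hand":0.3,"dx":0,"dy":0,"dz":3,"wx":0,"wy":0,"wz":0},{"hand":0.3,"dx":0,"dy":0,"dz":3,"wx":0,"wy":0,"wz":0},{"hand":0.3,"dx":0,"dy":0,"dz":0,"wx":0,"wy":0,"wz":0},{"hand":0.3,"dx":0,"dy":0,"dz":0,"wx":0,"wy":0,"wz":0}]'
python3 - <<'E'
from h import *
p,d=vision.capture('wrist'); cv2.imwrite('pics/w3.png',p[:,:,::-1]); P=cloud('wrist',d);Z=P[...,2]
m=(abs(Z-.073)<.004)&(P[...,0]<.47)&(abs(P[...,1])<.05); print(m.sum(),P[m].mean(0),P[m].min(0),P[m].max(0))
m=(abs(Z-.085)<.005)&(P[...,0]>.51)&(P[...,0]<.57)&(abs(P[...,1])<.05); print(m.sum(),P[m].mean(0))
st()
p,d=vision.capture('scene'); cv2.imwrite('pics/s3.png',cv2.resize(p[160:300,150:330,::-1],None,fx=4,fy=4,interpolation=cv2.INTER_CUBIC))
E
```

```text
time_s: 7.25
position: [0.4303, 0.0086, 0.1509]
tcp_rot: [[-0.98, 0.2, 0.001], [0.2, 0.98, -0.0], [-0.001, -0.0, -1.0]]
force: [-0.6, -0.1, 0.5]
opening: 0.648
279 [0.43637941 0.00685548 0.0722139 ] [ 0.42881672 -0.00080774  0.0690617 ] [0.44514724 0.01448146 0.07493912]
417 [0.5417416  0.02007445 0.08369119]
7.3 [0.4298 0.0088 0.1502] [-0.6 -0.3 -0.5] 0.644
```

View pics/w3.png

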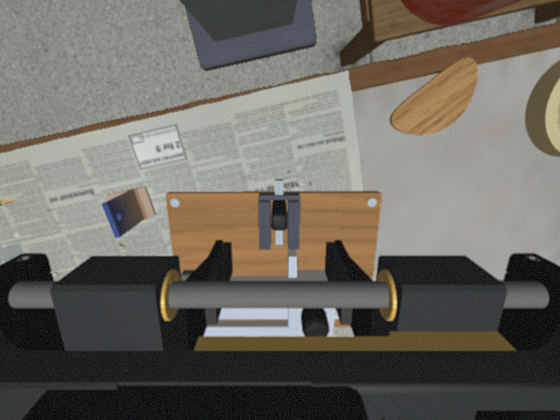

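View pics/s3.png

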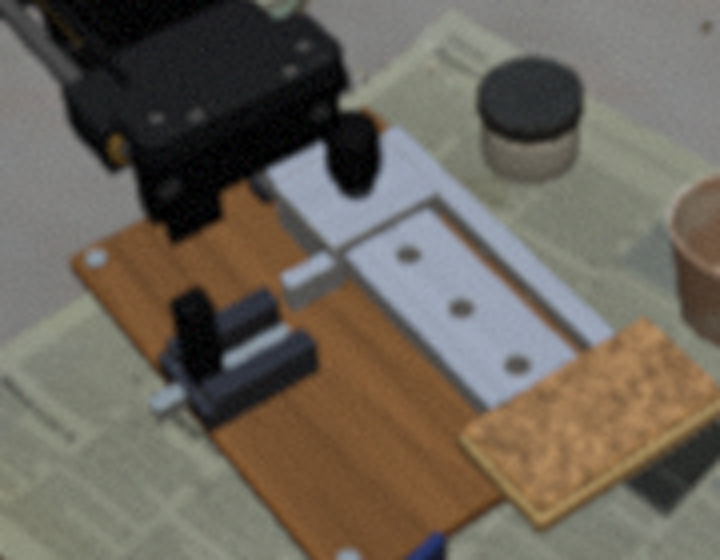

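The pictures show the tab at the outer end of its guide, with the tongue clear of the lug, at (0.436, 0.007). Next I'll move above the knob.

```bash
python3 -m handwheel '[{"hand":0.3,"dx":3,"dy":0.3,"dz":0,"wx":0,"wy":0,"wz":0},{"hand":0.3,"dx":3,"dy":0.3,"dz":0,"wx":0,"wy":0,"wz":0},{"hand":0.3,"dx":3,"dy":0.3,"dz":0,"wx":0,"wy":0,"wz":0},{"hand":0.3,"dx":2.4,"dy":0.2,"dz":0,"wx":0,"wy":0,"wz":0},{"hand":0.3,"dx":0,"dy":0,"dz":-2,"wx":0,"wy":0,"wz":0},{"hand":0.3,"dx":0,"dy":0,"dz":-2,"wx":0,"wy":0,"wz":0},{"hand":0.3,"dx":0,"dy":0,"dz":0,"wx":0,"wy":0,"wz":0},{"hand":0.3,"dx":0,"dy":0,"dz":0,"wx":0,"wy":0,"wz":0},{"hand":0.3,"dx":0,"dy":0,"dz":0,"wx":0,"wy":0,"wz":0}]'
python3 - <<'E'
from h import *
p,d=vision.capture('top'); cv2.imwrite('pics/t4.png',cv2.resize(p[150:330,150:340,::-1],None,fx=3,fy=3,interpolation=cv2.INTER_CUBIC))
st()
p,d=vision.capture('scene'); cv2.imwrite('pics/s4.png',cv2.resize(p[160:300,150:330,::-1],None,fx=4,fy=4,interpolation=cv2.INTER_CUBIC))
E
```

```text
time_s: 8.25
position: [0.5448, 0.0196, 0.1107]
tcp_rot: [[-0.98, 0.201, -0.0], [0.201, 0.98, -0.0], [0.0, -0.0, -1.0]]
force: [-0.4, -0.3, -0.1]
opening: 0.649
8.3 [0.5451 0.0196 0.1111] [ 0.4 -0.1  0.5] 0.648
```

View pics/s4.png

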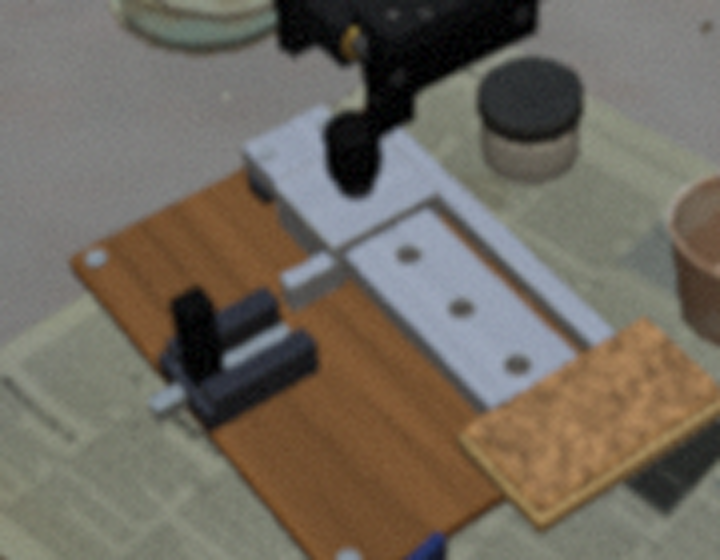

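The near finger sits in front of the knob and the lock is at its end stop. I'll descend to z = 0.053, which leaves the finger tips 7 mm above the sleeve.

```bash
python3 -m handwheel '[{"hand":0.3,"dx":-0.1,"dy":0,"dz":-1.5,"wx":0,"wy":0,"wz":0},{"hand":0.3,"dx":0,"dy":0,"dz":-1.5,"wx":0,"wy":0,"wz":0},{"hand":0.3,"dx":0,"dy":0,"dz":-1.5,"wx":0,"wy":0,"wz":0},{"hand":0.3,"dx":0,"dy":0,"dz":-0.8,"wx":0,"wy":0,"wz":0},{"hand":0.3,"dx":0,"dy":0,"dz":-0.5,"wx":0,"wy":0,"wz":0},{"hand":0.3,"dx":0,"dy":0,"dz":0,"wx":0,"wy":0,"wz":0},{"hand":0.3,"dx":0,"dy":0,"dz":0,"wx":0,"wy":0,"wz":0}]'
python3 - <<'E'
from h import *
p,d=vision.capture('wrist'); cv2.imwrite('pics/w5.png',p[:,:,::-1])
p,d=vision.capture('scene'); cv2.imwrite('pics/s5.png',cv2.resize(p[160:300,150:330,::-1],None,fx=4,fy=4,interpolation=cv2.INTER_CUBIC))
E
```

```text
time_s: 9.05
position: [0.5442, 0.0197, 0.0531]
tcp_rot: [[-0.98, 0.2, 0.001], [0.2, 0.98, -0.0], [-0.001, 0.0, -1.0]]
force: [-0.7, -0.7, -0.7]
opening: 0.647
```

View pics/s5.png

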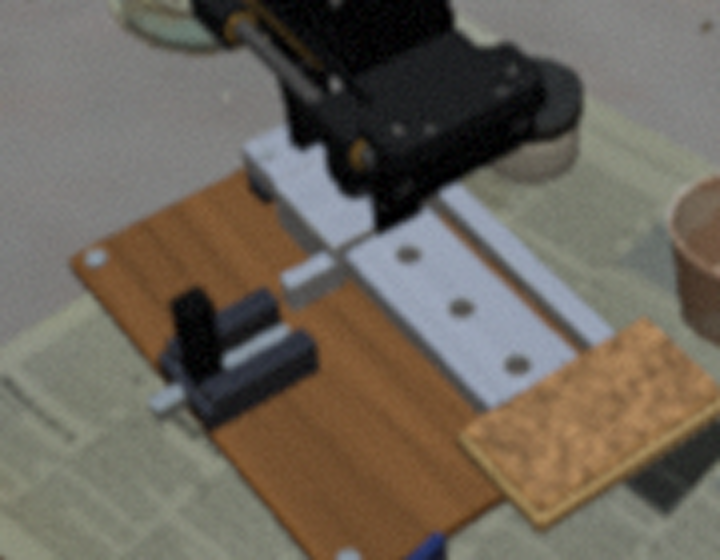

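View pics/w5.png

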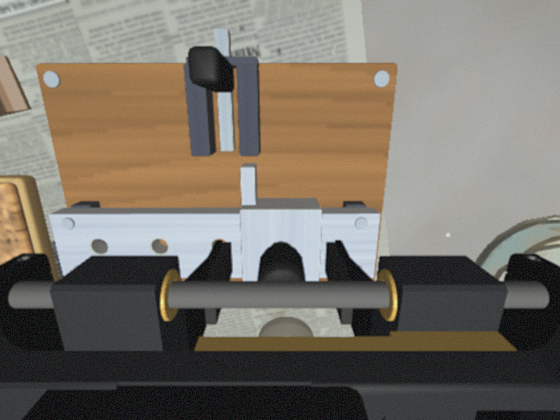

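The knob is at column 281, centred between the fingers. I'll grip it.

```bash
python3 -m handwheel '[{"hand":-1,"dx":0,"dy":0,"dz":0,"wx":0,"wy":0,"wz":0},{"hand":-1,"dx":0,"dy":0,"dz":0,"wx":0,"wy":0,"wz":0},{"hand":-1,"dx":0,"dy":0,"dz":0,"wx":0,"wy":0,"wz":0},{"hand":-1,"dx":0,"dy":0,"dz":0,"wx":0,"wy":0,"wz":0},{"hand":-1,"dx":0,"dy":0,"dz":0,"wx":0,"wy":0,"wz":0},{"hand":-1,"dx":0,"dy":0,"dz":0,"wx":0,"wy":0,"wz":0},{"hand":-1,"dx":0,"dy":0,"dz":0,"wx":0,"wy":0,"wz":0}]'
```

```text
time_s: 9.85
position: [0.5438, 0.0199, 0.0526]
tcp_rot: [[-0.98, 0.201, 0.0], [0.201, 0.98, 0.0], [-0.0, 0.0, -1.0]]
force: [0.6, 0.6, 0.4]
opening: 0.284
```

Gripped, with a small residual force. I'll lift 15 mm.

```bash
python3 -m handwheel '[{"hand":-1,"dx":0,"dy":0,"dz":0.3,"wx":0,"wy":0,"wz":0},{"hand":-1,"dx":0,"dy":0,"dz":0.3,"wx":0,"wy":0,"wz":0},{"hand":-1,"dx":0,"dy":0,"dz":0.3,"wx":0,"wy":0,"wz":0},{"hand":-1,"dx":0,"dy":0,"dz":0.3,"wx":0,"wy":0,"wz":0},{"hand":-1,"dx":0,"dy":0,"dz":0.3,"wx":0,"wy":0,"wz":0},{"hand":-1,"dx":0,"dy":0,"dz":0,"wx":0,"wy":0,"wz":0},{"hand":-1,"dx":0,"dy":0,"dz":0,"wx":0,"wy":0,"wz":0}]'
```

```text
time_s: 10.55
position: [0.5437, 0.0197, 0.0675]
tcp_rot: [[-0.98, 0.2, 0.0], [0.2, 0.98, 0.0], [-0.0, 0.0, -1.0]]
force: [1.0, 1.9, -5.9]
opening: 0.281
```

```bash
python3 -m handwheel '[{"hand":-1,"dx":-0.08,"dy":-0.39,"dz":0,"wx":0,"wy":0,"wz":0},{"hand":-1,"dx":-0.08,"dy":-0.39,"dz":0,"wx":0,"wy":0,"wz":0},{"hand":-1,"dx":-0.08,"dy":-0.39,"dz":0,"wx":0,"wy":0,"wz":0},{"hand":-1,"dx":-0.08,"dy":-0.39,"dz":0,"wx":0,"wy":0,"wz":0},{"hand":-1,"dx":-0.08,"dy":-0.39,"dz":0,"wx":0,"wy":0,"wz":0},{"hand":-1,"dx":-0.08,"dy":-0.39,"dz":0,"wx":0,"wy":0,"wz":0},{"hand":-1,"dx":-0.08,"dy":-0.39,"dz":0,"wx":0,"wy":0,"wz":0}]'
```

```text
time_s: 11.25
position: [0.5381, -0.008, 0.0676]
tcp_rot: [[-0.98, 0.201, -0.0], [0.201, 0.98, -0.0], [0.0, -0.0, -1.0]]
force: [1.8, 2.6, -5.3]
opening: 0.289
```

```bash
python3 -m handwheel '[{"hand":-1,"dx":-0.08,"dy":-0.39,"dz":0,"wx":0,"wy":0,"wz":0},{"hand":-1,"dx":-0.08,"dy":-0.39,"dz":0,"wx":0,"wy":0,"wz":0},{"hand":-1,"dx":-0.08,"dy":-0.4,"dz":0,"wx":0,"wy":0,"wz":0},{"hand":-1,"dx":0,"dy":0,"dz":0,"wx":0,"wy":0,"wz":0},{"hand":-1,"dx":0,"dy":0,"dz":0,"wx":0,"wy":0,"wz":0}]'
python3 - <<'E'
from h import *
p,d=vision.capture('scene'); cv2.imwrite('pics/s6.png',cv2.resize(p[160:330,150:360,::-1],None,fx=3.5,fy=3.5,interpolation=cv2.INTER_CUBIC))
p,d=vision.capture('wrist'); cv2.imwrite('pics/w6.png',p[:,:,::-1])
E
```

```text
time_s: 11.75
position: [0.5356, -0.0202, 0.0675]
tcp_rot: [[-0.98, 0.2, -0.0], [0.2, 0.98, -0.001], [0.0, -0.001, -1.0]]
force: [0.1, -1.6, -5.6]
opening: 0.284
```

View pics/s6.png

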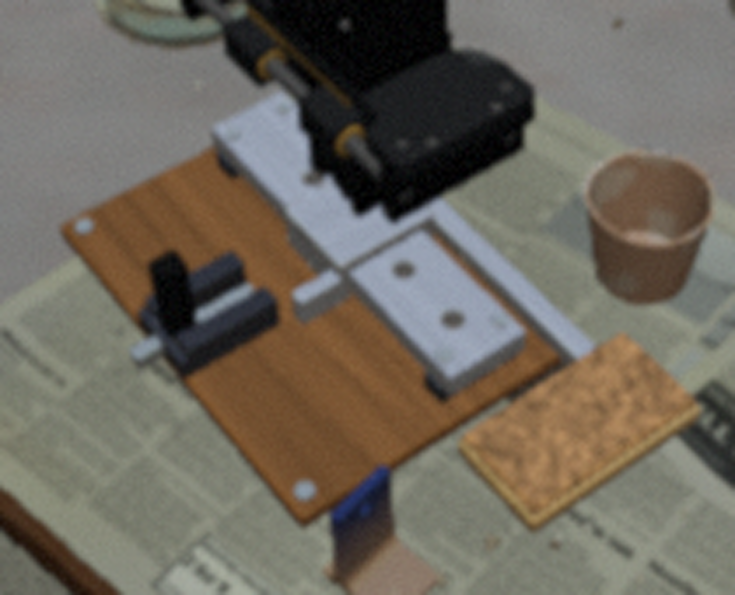

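View pics/w6.png

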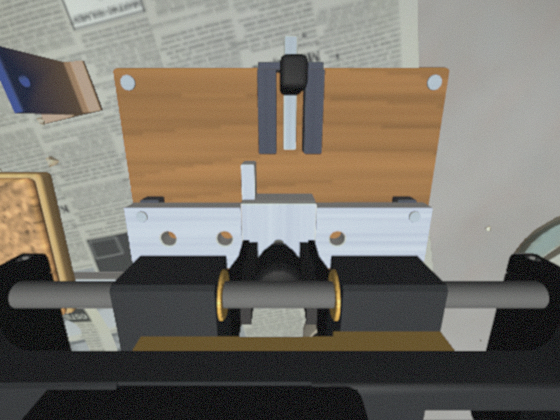

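The sleeve (columns 242–315, middle ~278.5) sits between the visible holes at 225 and 337 (middle 281), and the measured travel is 40.9 mm. I'll back off about 0.6 mm and lower.

```bash
python3 -m handwheel '[{"hand":-1,"dx":0.01,"dy":0.06,"dz":0,"wx":0,"wy":0,"wz":0},{"hand":-1,"dx":0,"dy":0,"dz":0,"wx":0,"wy":0,"wz":0},{"hand":-1,"dx":0,"dy":0,"dz":-0.3,"wx":0,"wy":0,"wz":0},{"hand":-1,"dx":0,"dy":0,"dz":-0.3,"wx":0,"wy":0,"wz":0},{"hand":-1,"dx":0,"dy":0,"dz":-0.2,"wx":0,"wy":0,"wz":0},{"hand":-1,"dx":0,"dy":0,"dz":0,"wx":0,"wy":0,"wz":0},{"hand":-1,"dx":0,"dy":0,"dz":0,"wx":0,"wy":0,"wz":0}]'
```

```text
time_s: 12.55
position: [0.5359, -0.0188, 0.0595]
tcp_rot: [[-0.98, 0.2, -0.0], [0.2, 0.98, -0.0], [0.0, -0.0, -1.0]]
force: [0.6, -2.4, -4.6]
opening: 0.284
```

The height is 6.9 mm and the spring still pulls down, so the pin has entered the hole. I'll continue down.

```bash
python3 -m handwheel '[{"hand":-1,"dx":0,"dy":0,"dz":-0.3,"wx":0,"wy":0,"wz":0},{"hand":-1,"dx":0,"dy":0,"dz":-0.2,"wx":0,"wy":0,"wz":0},{"hand":-1,"dx":0,"dy":0,"dz":0,"wx":0,"wy":0,"wz":0},{"hand":-1,"dx":0,"dy":0,"dz":0,"wx":0,"wy":0,"wz":0}]'
python3 -m handwheel '[{"hand":-1,"dx":0,"dy":0,"dz":-0.1,"wx":0,"wy":0,"wz":0},{"hand":-1,"dx":0,"dy":0,"dz":-0.1,"wx":0,"wy":0,"wz":0},{"hand":-1,"dx":0,"dy":0,"dz":0,"wx":0,"wy":0,"wz":0},{"hand":-1,"dx":0,"dy":0,"dz":0,"wx":0,"wy":0,"wz":0}]'
```

```text
time_s: 12.95
position: [0.5359, -0.0188, 0.0545]
tcp_rot: [[-0.98, 0.2, -0.0], [0.2, 0.98, 0.0], [0.0, 0.0, -1.0]]
force: [1.0, -2.7, -3.0]
opening: 0.288
time_s: 13.35
position: [0.5359, -0.0188, 0.0526]
tcp_rot: [[-0.98, 0.2, 0.0], [0.2, 0.98, -0.0], [-0.0, 0.0, -1.0]]
force: [-0.2, -1.9, -2.9]
opening: 0.282
```

```bash
python3 -m handwheel '[{"hand":-1,"dx":0,"dy":0,"dz":-0.1,"wx":0,"wy":0,"wz":0},{"hand":-1,"dx":0,"dy":0,"dz":0,"wx":0,"wy":0,"wz":0},{"hand":-1,"dx":0,"dy":0,"dz":0,"wx":0,"wy":0,"wz":0}]'
python3 -m handwheel '[{"hand":-1,"dx":0,"dy":0,"dz":-0.1,"wx":0,"wy":0,"wz":0},{"hand":-1,"dx":0,"dy":0,"dz":0,"wx":0,"wy":0,"wz":0},{"hand":-1,"dx":0,"dy":0,"dz":0,"wx":0,"wy":0,"wz":0}]'
```

```text
time_s: 13.65
position: [0.536, -0.0188, 0.0525]
tcp_rot: [[-0.98, 0.2, 0.001], [0.2, 0.98, -0.0], [-0.001, -0.0, -1.0]]
force: [-1.1, -1.7, 6.4]
opening: 0.287
time_s: 13.95
position: [0.5361, -0.0188, 0.0524]
tcp_rot: [[-0.98, 0.2, 0.001], [0.2, 0.98, -0.0], [-0.001, -0.0, -1.0]]
force: [-2.9, -2.7, 13.4]
opening: 0.285
```

The pin has bottomed at the original height (z = 0.0525) and the force is rising. I'll ease the push a little and do the final check.

```bash
python3 -m handwheel '[{"hand":-1,"dx":0,"dy":0,"dz":0.1,"wx":0,"wy":0,"wz":0},{"hand":-1,"dx":0,"dy":0,"dz":0,"wx":0,"wy":0,"wz":0},{"hand":-1,"dx":0,"dy":0,"dz":0,"wx":0,"wy":0,"wz":0}]'
python3 - <<'E'
from h import *
p,d=vision.capture('scene'); cv2.imwrite('pics/s7.png',cv2.resize(p[160:350,150:370,::-1],None,fx=3.1,fy=3.1,interpolation=cv2.INTER_CUBIC))
p,d=vision.capture('top'); P=cloud('top',d); Z=P[...,2]; cv2.imwrite('pics/t7.png',cv2.resize(p[150:330,160:350,::-1],None,fx=3.2,fy=3.2,interpolation=cv2.INTER_CUBIC))
U,V=np.meshgrid(np.arange(560),np.arange(420))
def box(u0,v0,u1,v1): return (U>=u0)&(U<u1)&(V>=v0)&(V<v1)&(d>0)
for b,l in(((285,170,330,210),'cup'),((222,165,256,198),'pot'),((297,288,330,320),'tile')):
    m=box(*b)&(Z>.035);q=P[m]; print(l,len(q),np.round(np.median(q,0),4),q.min(0),q.max(0))
m=box(290,220,360,295)&(Z>.055)&(Z<.067); print('palm',cv2.minAreaRect(P[m][:,:2].astype(np.float32)*1000))
m=box(215,250,260,300)&(Z>.068)&(Z<.08); print('tab',np.median(P[m],0))
st()
E
```

```text
time_s: 14.25
position: [0.536, -0.0188, 0.0525]
tcp_rot: [[-0.98, 0.2, 0.001], [0.2, 0.98, -0.0], [-0.001, -0.0, -1.0]]
force: [-1.9, -0.7, 7.1]
opening: 0.286
cup 323 [ 0.6448 -0.1375  0.0534] [ 0.54631024 -0.1668709   0.0350844 ] [ 0.66378244 -0.08453278  0.3714278 ]
pot 926 [ 0.5488 -0.0197  0.3929] [ 0.52951775 -0.04589417  0.0392653 ] [0.67211175 0.01607376 0.39911537]
tile 72 [ 0.4071 -0.1431  0.0608] [ 0.39121395 -0.14656282  0.04271706] [ 0.42322222 -0.14105353  0.06536714]
palm ((501.3570251464844, -189.72764587402344), (53.668758392333984, 97.9501953125), 79.16630554199219)
tab [nan nan nan]
14.35 [ 0.536  -0.0188  0.0524] [-1.7 -1.2  8.2] 0.285
  return _methods._mean(a, axis=axis, dtype=dtype,
  ret = um.true_divide(
```

View pics/s7.png

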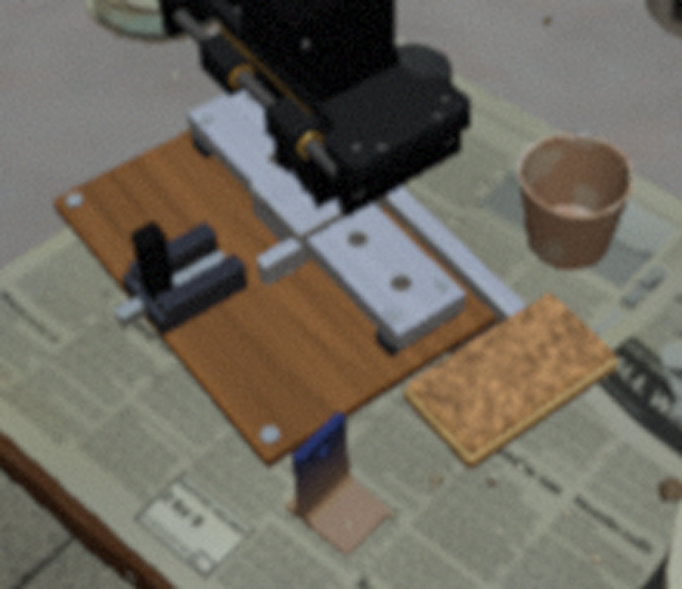

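View pics/t7.png

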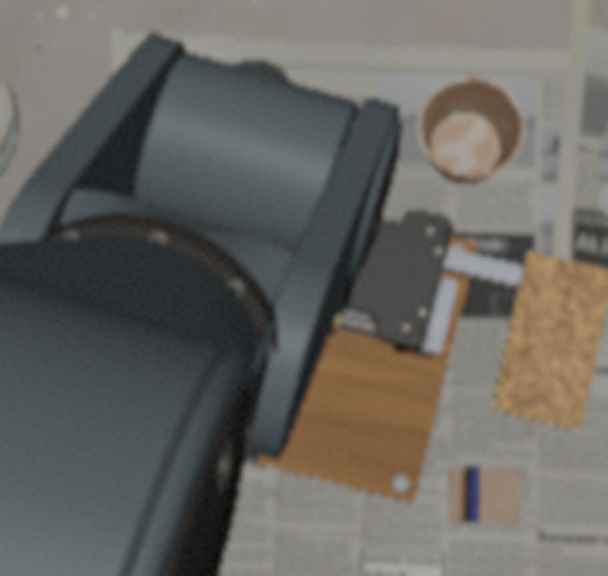

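The palm rest has moved about 41 mm along the rail. The tab is at the outer end of its guide. The cup and tile read within 1 mm of where they were. The pin is home, pressed by about 7 N.

```bash
python3 -c "
from rig import hand_in
hand_in()"
```

```text
the job is handed in; nothing more can be done
```

The hand rest is set one hole longer, and I handed the job in at about 14.4 s with the gripper still closed on the knob.

- **Transport lock:** I slid the tab about 28 mm away from the rail until it stopped dead and the pull force rose. The last scene picture shows it at the outer end of its guide.
- **Section:** I lifted the knob 15 mm and slid the section about 40 mm towards the palm rest's side. By the tool position it moved 39.5 mm. The top camera puts the palm rest's movement at 41.2 mm, within camera error.
- **Pin:** The knob is back at the height where I first gripped it (TCP z 0.0525 m, against 0.0526 m). It was pressing down with about 7–8 N when I handed in, and an extra 1 mm of downward command raised the force without moving it, so the pin is fully home.
- **Loose items:** In the top view the cup and tile read within 1 mm of where they started. The arm hid the pot from that camera, so I could not measure it. It is partly visible in the scene picture and looks unmoved, and no unexpected force was felt.

**Checks that failed or disagreed:** The wrist camera's y readings were about 3–4 mm off the fixed cameras, so I used values in between and confirmed the centring by picture and grip force. The final top-view check of the tab gave no reading, because the arm was in the way.

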